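# Unhook the stop post and plant it in the riser block

## Task

On the welding table, take the steel stop post off its deep hook: lift its loop past the hook's upturned tip, but not hard into the cap above, feeling for the gap because the tip's height is set differently each time, then draw it out. Lower it gently, pin down, into the riser block with the wide hole until its foot sits flush on the block, upright, and let go. Do not strain the hook's tip or cap at any time (no more than 20 N on them), do not drop the post, and leave the other things on the table where they are.

Things in the scene. Friction and masses are not known exactly. Their poses are not given: they have to be found in the camera images.
- stop_grip (a point): Grip point on the axis of the stop post's upright bar (steel, 18 x 18 mm), 125 mm above its foot's underside; the bar's top is 26 mm above this point. The post weighs 0.44 to 0.69 kg and stands upright, z up along the bar. Its hanging loop lies 40 mm below this point.
- stop_eye (a point): Middle of the cross rod of the post's hanging loop, at rest on the hook's seat at the start. The loop is level, of 10 mm round rod: two side rods along the post's x at y = +-20 mm, joined by this cross rod (along y) 70 mm to +x of the bar's axis and 85 mm above the foot's underside.
- stop_foot (a point): Centre of the underside of the post's square foot (44 x 44 mm, 10 mm thick). Below it the round pin, 24 mm in diameter, reaches 25 mm farther down, tapered at its end. z is up along the bar.
- hook_seat (a point): Point on top of the hook's fixed seat, 160 mm above the table, under the cross rod at the start. Rack axes: z up; +x from the hanging post into the hook; the way out is -x. The upturned tip, 14 mm wide, fills x = -16 to -6 mm, so the cross rod rests against it. Its top is 20 to 75 mm above this point, set anew each time and NOT measured: find it by feel or sight.
- hook_back (a point): Point on the front of the hook's back, 32 mm behind the seat point (+x) and 20 mm above it. From here a rigid cap, 22 mm wide, juts out level over the cross rod to x = -8 mm from the seat point; its underside is always 15 mm above the tip's top, so the 10 mm rod passes out between them with 5 mm to spare. The upright behind is 300 mm tall.
- bumper (a point): Middle of the front face of the rack's bumper plate (54 mm wide, 26 mm tall), on which the hanging post's foot leans; 48.5 mm to -x of the seat point and 85 mm below it. Until the post has been raised 10 mm it cannot move in +x.
- block_wide_hole0 (a point): Centre of the mouth of the wide round hole, 27.5 mm in diameter, straight through, in the top of an aluminium riser block (80 x 80 x 45 mm, fixed to the table, top 45 mm above it). The post's pin belongs here. z is up.
- block_narrow_hole0 (a point): Centre of the mouth of the narrow hole, 16 mm in diameter, in the top of the other riser block (same size, fixed). The pin does not fit in it.
- collar: Thick steel collar, 84 mm across, 55 mm tall, standing on the table; bystander, to be left alone. Origin: centre of its underside, or of the tool lying down.
- hammer: Hammer lying on the table; bystander, to be left alone. Origin: centre of its underside, or of the tool lying down.
- wrench: Wrench lying on the table; bystander, to be left alone. Origin: centre of its underside, or of the tool lying down.
- brush: Brush lying on the table; bystander, to be left alone. Origin: centre of its underside, or of the tool lying down.
- can: Grey can, 64 mm across, 130 mm tall; bystander, to be left alone. Origin: centre of its underside, or of the tool lying down.
- coupon: Flat steel test piece, 90 x 50 x 8 mm; bystander, to be left alone. Origin: centre of its underside, or of the tool lying down.
- barstock: Aluminium bar offcut, 160 x 25 x 25 mm; bystander, to be left alone. Origin: centre of its underside, or of the tool lying down.
Things that resemble listed ones, but are neither listed nor needed, are in the scene too. What is shaped like the part that bears block_wide_hole0 but blue or orange is not meant.

How it is judged:
By the outcome, as a careful person would: the job done as asked, in the order asked, and still so for the second after the job is handed in, with the robot touching nothing.
It also fails if it takes over 51 s, if anything falls off the work surface, if the arm or the gripper's body presses on something with over 40 N, if the wrist force passes 120 N, or if a joint passes its speed limit or range.

## Robot

A 6-joint arm with a two-finger parallel gripper is mounted at the origin on the work surface. World frame = base frame: x ahead of the robot, y to its left, z up, the work surface at z = 0. Lengths are in m, angles in rad, forces in N, time in s.
With the tool pointing down it reaches from about 0.275 to 0.775 m from the base axis. Payload 14.6 kg.
Tool frame: the origin (TCP) lies on the front face of the gripper's body, between the roots of the fingers; the fingertips stand 73 mm ahead of it and the grasp point (between the pads) lies 54 mm ahead of it (arm.pinch_z is the distance from the TCP to the grasp point, in m); z points along the fingers, y is the line along which they close (so a half turn about z gives the same grasp; the last joint's range is limited). The gripper opens to 85 mm and grips with 20 to 120 N. Pads are 22 mm wide; open, the fingers measure 114 mm over their backs; the gripper's body (76 mm by 85 mm) begins 54 mm behind the grasp point. The pads swing forward as they close: fully open they stand 13 mm farther back than shut.
Start: joints at [1.094, 0.263, -0.048, 1.259, 0, 1.415], TCP at [0.166, 0.498, 0.304] pointing down, gripper open.
Joint ranges: [-2.65, 2.65], [-0.89, 1.7], [-1.18, 1.37], [-2.13, 2.11], [-1.35, 1.29], [-3.14, 3.14]. Speed limits (rad/s): [1.89, 1.89, 2.57, 2.79, 3.14, 3.14].

## Interface

Orientations are given as a unit quaternion [w, x, y, z].
In Python, from workcell import arm gives the robot as it stands. The module is installed in compiled form; this text tells all that it offers. Calls block until the motion is done:
- arm.move_to(position, orientation): joint-space move of the TCP to a pose.
- arm.move_linear(position, speed=0.15, attitude=None): straight line of the TCP; attitude=None keeps the orientation; speed is the mean speed in m/s.
- arm.goto_joints(angles): joint-space move.
- arm.command_gripper(opening): finger opening in m; the grip force is fixed at half the most; returns when the fingers have stopped.
- arm.pause(seconds).
- arm.ik(position, orientation): joint angles nearest the present ones, or None.
- arm.grab_frame(name): name is "scene" or "top" or "wrist"; returns (picture, depth): 480x640x3 uint8, blue, green, red; 480x640 float32, m along the optical axis (not along the pixel's ray), 0 where there is no reading.
- arm.camera_info(name): a dict with "fx", "fy", "cx", "cy" (pixels), "rvec" (rotation vector, rad) and "tvec" (3), from world to camera coordinates, as OpenCV has them; the wrist camera has in their place "hand_eye" (4x4, takes a point from camera to tool coordinates, whose origin is the TCP and whose axes are the flange's). Camera axes: x right, y down, z forward; pixel columns grow to the right and rows downward; lengths in m; the calibration is good to about 2 mm. The wrist camera is an equidistant fisheye: a pixel r from the principal point sees the ray r / f radians off the axis. A picture is of the moment at which its call begins: read the wrist's pose just before it. camera_info takes no time and is no camera call.
A pose or a line that the arm cannot do raises arm.IKError and nothing moves.
- arm.job_done(): hands the job in; it is judged then, once.
Readings, each from a call of its own:
- arm.get_time_s(): time.
- arm.get_joint_pos(): joint angles.
- arm.get_joint_vel(): joint speeds.
- arm.get_joint_torque(): joint torques, N m.
- arm.get_position(): TCP position.
- arm.get_eef_rot(): TCP orientation.
- arm.get_wrist_force(): force on the tool from outside, world axes, zero at the start.
- arm.get_torque(): the same for the moment, N m.
- arm.get_finger_gap(): finger opening in m.
- arm.get_grasp_force(): force on a finger pad.
Only numpy, scipy, OpenCV 4.12 (cv2) and the standard library are available. Lean on these libraries where they do the work, as an engineer would, in place of code of your own. Each camera call takes 0.05 s, during which the arm holds its last target. There are 200 camera calls.

## Working session

There is one attempt and no reset: what is moved stays moved. The work goes in short steps, each a Python script; the robot and the scene stay as the last script left them, time stands still between calls to the robot, and variables do not carry over. Pictures are saved under pics/ and viewed, at most 10 in all, crops included, and the job is handed in when it is done.

```bash
mkdir -p pics; ls; cat > h.py <<'E'
import numpy as np, cv2
from workcell import arm
from scipy.spatial.transform import Rotation as R
def pts(name,depth):
    i=arm.camera_info(name); v,u=np.mgrid[:480,:640]
    c=np.stack([(u-i['cx'])/i['fx']*depth,(v-i['cy'])/i['fy']*depth,depth],-1)
    M=cv2.Rodrigues(np.array(i['rvec'],float))[0]
    return (c-np.array(i['tvec']).reshape(3))@M
E
python3 - <<'E'
from h import *
for n in("scene","top"):
    p,d=arm.grab_frame(n); cv2.imwrite(f"pics/{n}0.png",p); np.savez(f"{n}0.npz",p=p,d=d,X=pts(n,d))
    i=arm.camera_info(n); M=cv2.Rodrigues(np.array(i['rvec'],float))[0]; print(n,-M.T@np.array(i['tvec']).reshape(3),i['fx'])
print(arm.get_time_s(),arm.get_eef_rot(),arm.camera_info("wrist"))
E
```

```text
pics
scene [1.03687303 0.00389888 0.97909689] 434.32673887754885
top [0.23032771 0.00662621 1.87023702] 625.0170670746653
0.1 [-1.46274993e-04  1.60191417e-01  9.87085852e-01 -4.57014381e-04] {'fx': 371.64829954431775, 'fy': 371.64829954431775, 'cx': 320.0861031365067, 'cy': 241.21771650765947, 'hand_eye': array([[-6.49152842e-05, -9.60406360e-01, -2.78602977e-01,
         7.02713271e-02],
       [ 9.99999996e-01, -8.08321477e-05,  4.56435352e-05,
        -7.13394729e-04],
       [-6.63564185e-05, -2.78602973e-01,  9.60406361e-01,
        -6.95194879e-02],
       [ 0.00000000e+00,  0.00000000e+00,  0.00000000e+00,
         1.00000000e+00]])}
```

View pics/scene0.png

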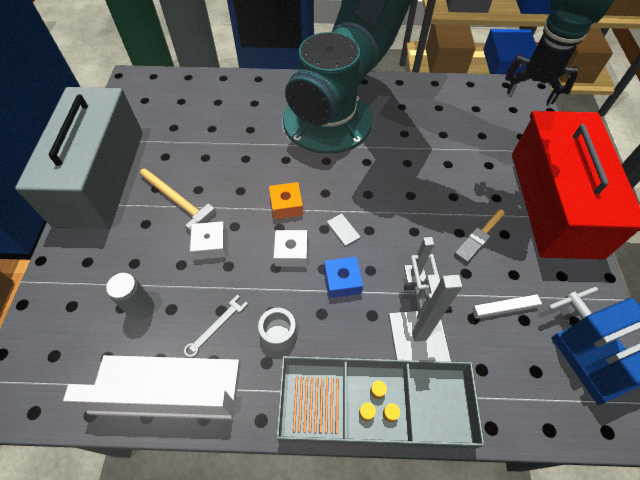

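View pics/top0.png

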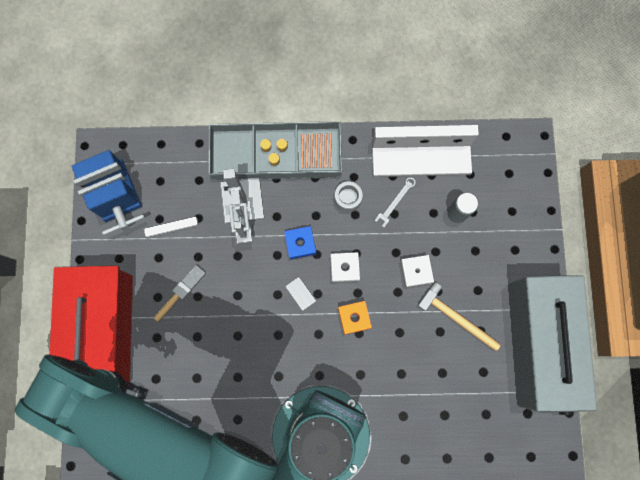

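The top view shows the rack with the hanging post at about (240,205). Candidates for the wide hole are the white block at top(345,267)/scene(290,245), the white block at top(417,271)/scene(207,240), which has a smaller hole, and the blue (300,242) and orange (355,317) blocks, which the task rules out. I choose (345,267) and check it in a crop.

```bash
python3 - <<'E'
from h import *
S=np.load("scene0.npz");T=np.load("top0.npz")
z=lambda p,x,y,w,h,s:cv2.resize(p[y:y+h,x:x+w],None,fx=s,fy=s,interpolation=cv2.INTER_CUBIC)
a=z(S['p'],380,225,95,140,4); b=z(T['p'],210,160,60,90,4); c=z(T['p'],315,240,130,50,3) 
im=np.zeros((570,790,3),np.uint8); im[:560,:380]=a; im[:360,390:630]=b; im[370:520,390:780]=c
cv2.imwrite("pics/crop1.png",im)
for n,(u0,u1,v0,v1) in {"wide":(325,365,248,287),"narrow":(398,437,252,290)}.items():
    X=T['X'][v0:v1,u0:u1]; p=T['p'][v0:v1,u0:u1]; g=p.min(-1)
    m=((X[...,2]>.035)&(X[...,2]<.055)&(g>120)).astype(np.uint8)
    cs,h=cv2.findContours(m,cv2.RETR_CCOMP,cv2.CHAIN_APPROX_NONE)
    i=arm.camera_info("top");M=cv2.Rodrigues(np.array(i['rvec'],float))[0];C=-M.T@np.array(i['tvec']).reshape(3)
    for k,cc in enumerate(cs):
        if cv2.contourArea(cc)<4: continue
        (cu,cv),(w,hh),ang=cv2.minAreaRect(cc)
        if h[0][k][3]>=0: mo=cv2.moments(cc);cu,cv=mo['m10']/mo['m00'],mo['m01']/mo['m00']
        r=M.T@np.array([(cu+u0-i['cx'])/i['fx'],(cv+v0-i['cy'])/i['fy'],1]); P=C+r*(.045-C[2])/r[2]
        print(n,h[0][k][3],cv2.contourArea(cc),w,hh,ang,P)
# rack pointcloud
for n,D,(u0,u1,v0,v1) in (("scene",S,(385,470,230,365)),("top",T,(215,270,165,250))):
    X=D['X'][v0:v1,u0:u1].reshape(-1,3)
    for lo,hi in((.003,.02),(.1,.14),(.14,.18),(.18,.21),(.21,.24),(.24,.27),(.27,.32)):
        q=X[(X[:,2]>lo)&(X[:,2]<hi)]
        if len(q)>5:
            r=cv2.minAreaRect((q[:,:2]*1000).astype(np.float32)); print(n,lo,hi,len(q),np.round(q.mean(0),4),np.round(r[0]),np.round(r[1]),round(r[2],1))
E
```

```text
wide -1 685.0 27.59935188293457 27.247018814086914 86.633544921875 [ 0.48385077 -0.08520655  0.045     ]
wide 0 77.0 9.899494171142578 9.899494171142578 45.0 [ 0.48431009 -0.08514915  0.045     ]
narrow -1 705.5 27.45462989807129 28.276626586914062 80.53767395019531 [ 0.46822896 -0.29719487  0.045     ]
narrow 0 29.5 6.363960266113281 5.656853675842285 45.0 [ 0.46833759 -0.29701946  0.045     ]
narrow 0 4.0 2.1213202476501465 2.1213202476501465 45.0 [ 0.48811331 -0.30050767  0.045     ]
scene 0.003 0.02 2848 [0.6561 0.2414 0.0096] [579. 268.] [224. 364.] 87.2
scene 0.1 0.14 257 [0.6753 0.2185 0.1195] [644. 217.] [142.  31.] 9.2
scene 0.14 0.18 697 [0.6425 0.2161 0.1648] [642. 222.] [144.  54.] 10.8
scene 0.18 0.21 439 [0.6606 0.2178 0.1992] [643. 216.] [143.  31.] 9.0
scene 0.21 0.24 286 [0.6481 0.2173 0.2253] [641. 219.] [146.  30.] 7.5
scene 0.24 0.27 163 [0.7088 0.2216 0.2549] [709. 222.] [36. 18.] 58.7
scene 0.27 0.32 387 [0.7046 0.2243 0.2933] [701. 226.] [26. 31.] 2.7
top 0.003 0.02 1573 [0.6958 0.2162 0.0087] [681. 223.] [168. 267.] 89.5
top 0.1 0.14 64 [0.6339 0.2087 0.12  ] [640. 211.] [142.  21.] 3.8
top 0.14 0.18 325 [0.6232 0.2148 0.166 ] [638. 218.] [141.  55.] 10.3
top 0.18 0.21 194 [0.6579 0.2173 0.2005] [639. 212.] [143.  35.] 11.4
top 0.21 0.24 121 [0.6312 0.2141 0.2244] [638. 213.] [142.  31.] 9.1
top 0.24 0.27 40 [0.6905 0.219  0.2559] [692. 217.] [19. 35.] 40.9
top 0.27 0.32 143 [0.6971 0.2216 0.295 ] [700. 223.] [27. 32.] 2.4
```

View pics/crop1.png

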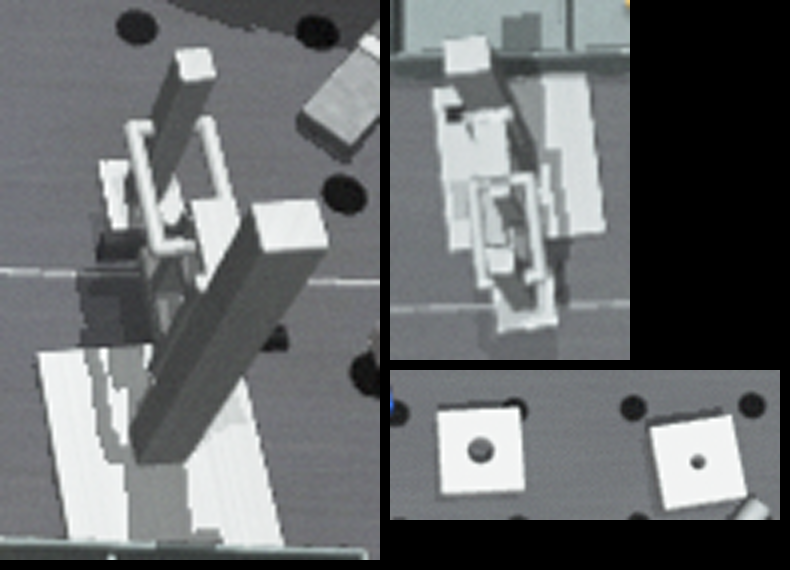

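The crop shows the loop hanging on the hook between the bar and the upright, both white block tops clean, and hole diameters that confirm the wide one is the left (345,267). Next I measure the rack axis, the bar top and the cap height.

```bash
python3 - <<'E'
from h import *
S=np.load("scene0.npz");T=np.load("top0.npz")
q=[]
for n,D,(u0,u1,v0,v1) in (("scene",S,(385,470,230,365)),("top",T,(215,270,165,250))):
    X=D['X'][v0:v1,u0:u1].reshape(-1,3); X=X[(X[:,1]>.17)&(X[:,1]<.27)]
    def rep(t,m):
        p=X[m]
        if len(p)>3:
            r=cv2.minAreaRect((p[:,:2]*1000).astype(np.float32)); print(n,t,len(p),np.round(np.median(p,0),4),np.round(r[0],1),np.round(r[1],1),round(r[2],1))
    x,y,z=X.T
    rep("bartop",(x<.6)&(z>.226)&(z<.238)); rep("upright",(z>.294)&(z<.306))
    rep("loop",(z>.160)&(z<.173)&(x>.57)&(x<.67))
    rep("foot",(x<.61)&(z>.085)&(z<.096)); rep("base",(z>.005)&(z<.014)&(x>.5))
    m=(x>.61)&(x<.68)&(z>.175); print(np.histogram(z[m],np.arange(.17,.29,.004)))
    m=m&(z<.25)
    rep("cap",m)
E
```

```text
scene bartop 83 [0.5796 0.2133 0.2308] [578.2 213.6] [18.8 17.8] 5.5
scene upright 243 [0.7026 0.2258 0.3002] [701.6 226.1] [31.7 25. ] 89.1
scene loop 376 [0.6103 0.2058 0.1691] [617.2 217.8] [92.8 50.1] 6.6
scene foot 227 [0.5876 0.2033 0.0898] [584.  213.3] [51.6 46.5] 1.4
scene base 1538 [0.7148 0.208  0.0106] [634.5 219.8] [243.9  99.8] 0.3
(array([ 0,  2,  4,  3,  0,  0,  1, 11, 75, 80,  1,  0,  0,  0,  0,  0,  0,
        0,  0,  0,  0,  0,  0,  0,  0,  0,  0,  0,  0]), array([0.17 , 0.174, 0.178, 0.182, 0.186, 0.19 , 0.194, 0.198, 0.202,
       0.206, 0.21 , 0.214, 0.218, 0.222, 0.226, 0.23 , 0.234, 0.238,
       0.242, 0.246, 0.25 , 0.254, 0.258, 0.262, 0.266, 0.27 , 0.274,
       0.278, 0.282, 0.286]))
scene cap 177 [0.6556 0.2184 0.2059] [656.2 221.4] [46.2 22.5] 3.0
top bartop 38 [0.5779 0.2086 0.2301] [577.3 208.8] [18.9 17.1] 11.2
top upright 94 [0.6982 0.2222 0.2998] [699.1 222.9] [26.9 29.5] 6.2
top loop 205 [0.6157 0.2097 0.1674] [614.  213.7] [81.8 49.8] 6.2
top foot 103 [0.57   0.2018 0.0884] [582. 209.] [44.  54.4] 89.4
top base 664 [0.7098 0.2005 0.0089] [681.  219.6] [ 98.9 264.9] 89.9
(array([ 0, 13,  6,  8,  2,  2,  9, 24, 45, 29, 13,  2,  0,  0,  0,  0,  0,
        0,  0,  0,  0,  0,  0,  0,  0,  0,  0,  0,  0]), array([0.17 , 0.174, 0.178, 0.182, 0.186, 0.19 , 0.194, 0.198, 0.202,
       0.206, 0.21 , 0.214, 0.218, 0.222, 0.226, 0.23 , 0.234, 0.238,
       0.242, 0.246, 0.25 , 0.254, 0.258, 0.262, 0.266, 0.27 , 0.274,
       0.278, 0.282, 0.286]))
top cap 153 [0.6565 0.2179 0.2032] [653.1 212.8] [57.  41.8] 5.8
```

```bash
cat >> h.py <<'E'
def quat(yaw,flip=1):
    y=flip*np.array([np.cos(yaw),np.sin(yaw),0]); z=np.array([0,0,-1.]); x=np.cross(y,z)
    q=R.from_matrix(np.stack([x,y,z],1)).as_quat(); return [q[3],q[0],q[1],q[2]]
def wrist():
    P=np.array(arm.get_position()); w,x,y,z=arm.get_eef_rot(); M=R.from_quat([x,y,z,w]).as_matrix()
    p,d=arm.grab_frame("wrist"); i=arm.camera_info("wrist"); H=np.array(i['hand_eye'])
    v,u=np.mgrid[:480,:640]; a=(u-i['cx'])/i['fx']; b=(v-i['cy'])/i['fy']; r=np.hypot(a,b)+1e-9
    ray=np.stack([a/r*np.sin(r),b/r*np.sin(r),np.cos(r)],-1); c=ray/np.cos(r)[...,None]*d[...,None]
    X=(c@H[:3,:3].T+H[:3,3])@M.T+P
    return p,d,X,M@H[:3,3]+P,ray@H[:3,:3].T@M.T
def onplane(C,rays,u,v,z):
    r=rays[int(round(v)),int(round(u))]; return C+r*(z-C[2])/r[2]
E
python3 - <<'E'
from h import *
yaw=np.radians(6.3)
for f in(1,-1):
  for p in([.578,.211,.34],[.484,-.085,.224]): print(f,np.round(arm.ik(p,quat(yaw,f)),2))
j=[np.array(arm.ik([.56,.209,.345],quat(yaw,f))) for f in(1,-1)]
f=[1,-1][int(np.argmin([abs(k[5]) for k in j]))]; print(f)
arm.move_to([.56,.209,.345],quat(yaw,f))
p,d,X,C,ry=wrist(); cv2.imwrite("pics/w1.png",p); np.savez("w1.npz",p=p,d=d,X=X,C=C,ry=ry)
print(arm.get_time_s(),arm.get_position(),arm.get_wrist_force())
E
```

```text
1 [0.22 0.42 0.29 1.44 0.   1.68]
1 [-0.34  0.25 -0.3   1.03  0.    1.12]
-1 [ 0.22  0.42  0.29  1.44  0.   -1.46]
-1 [-0.34  0.25 -0.3   1.03  0.   -2.02]
-1
2.5917 [0.55980759 0.20935721 0.34504702] [ 0.44323727  0.88490384 -0.70967537]
```

View pics/w1.png

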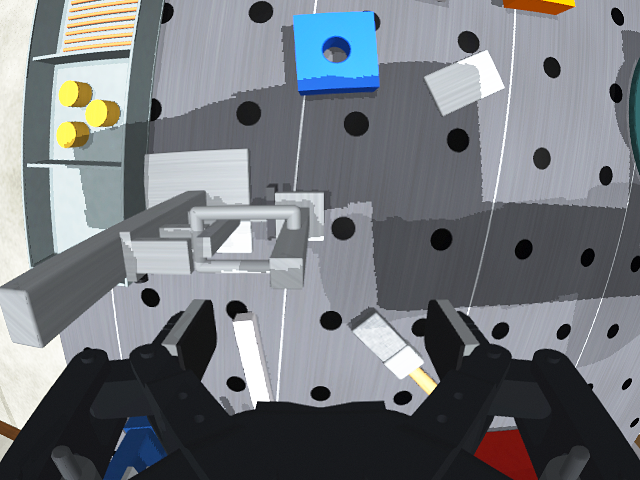

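The wrist view shows the bar top at about (287,272), the loop at (195–300,205–270), the cap at (160,255) and the upright's top at (25,315). I extract their positions from the depth.

```bash
python3 - <<'E'
from h import *
D=np.load("w1.npz");X=D['X'][180:350,0:340];x,y,z=np.moveaxis(X,-1,0)
def rep(t,m):
    p=X[m]
    if len(p)<5: print(t,len(p));return
    r=cv2.minAreaRect((p[:,:2]*1000).astype(np.float32)); print(t,len(p),np.round(np.median(p,0),4),np.round(r[0],1),np.round(r[1],1),round(r[2],1))
rep("bartop",(x<.6)&(x>.55)&(z>.227)&(z<.236)&(y>.19)&(y<.23)); rep("upright",(z>.295)&(z<.306)&(x>.67))
rep("loop",(z>.164)&(z<.173)&(x>.59)&(x<.66)&(y<.245)&(y>.18))
m=(x>.61)&(x<.68)&(y>.19)&(y<.25)
h=np.histogram(z[m],np.arange(.15,.25,.003)); print([(round(b,3),int(a)) for a,b in zip(*h) if a])
rep("cap",m&(z>.198)&(z<.215))
# candidate tip: near narrow strip ahead of cap
for k in np.arange(.6,.69,.005):
    s=(x>k)&(x<k+.005)&(y>.2085)&(y<.2265)&(z>.1); print(round(k,3),int(s.sum()),np.round(np.percentile(z[s],[5,50,95]),4) if s.sum() else '')
E
```

```text
bartop 1038 [0.578  0.2102 0.2299] [578.2 210.8] [17.9 17.7] 7.0
upright 2051 [0.6968 0.2224 0.2993] [699.9 224.1] [25.8 30.4] 6.1
loop 2731 [0.6257 0.2073 0.1685] [620.4 215.9] [65.3 51. ] 5.4
[(np.float64(0.15), 61), (np.float64(0.153), 62), (np.float64(0.156), 125), (np.float64(0.159), 276), (np.float64(0.162), 107), (np.float64(0.165), 644), (np.float64(0.168), 1252), (np.float64(0.171), 31), (np.float64(0.174), 38), (np.float64(0.177), 43), (np.float64(0.18), 284), (np.float64(0.183), 42), (np.float64(0.189), 2), (np.float64(0.192), 3), (np.float64(0.195), 42), (np.float64(0.198), 115), (np.float64(0.201), 182), (np.float64(0.204), 1774), (np.float64(0.207), 6)]
cap 2077 [0.6588 0.2195 0.2052] [660.9 223.4] [41.4 28.5] 6.3
0.6 541 [0.2862 0.2959 0.3094]
0.605 0 
0.61 1 [0.3057 0.3057 0.3057]
0.615 2 [0.3014 0.3077 0.3139]
0.62 0 
0.625 0 
0.63 522 [0.1115 0.1547 0.1823]
0.635 261 [0.1371 0.1815 0.1834]
0.64 465 [0.1442 0.1991 0.206 ]
0.645 301 [0.1664 0.2048 0.2061]
0.65 263 [0.1676 0.205  0.2061]
0.655 277 [0.1588 0.2048 0.2062]
0.66 284 [0.1548 0.2048 0.206 ]
0.665 274 [0.1552 0.2047 0.2061]
0.67 263 [0.1551 0.2048 0.2063]
0.675 253 [0.1544 0.2047 0.2063]
0.68 817 [0.1057 0.1653 0.2057]
0.685 2893 [0.2063 0.2614 0.2969]
```

The tip's top is at about z=0.183 and the cap's underside at about 0.198, so the gap needs a lift of about 25 mm, to be checked by feel. I'll close along rack y, so that centring the bar can't push the loop against the tip.

```bash
python3 - <<'E'
from h import *
yaw=np.radians(6.3); q=quat(yaw+np.pi/2,1); B=np.array([.578,.2107])
print(np.round(arm.ik([*B,.259],q),2))
arm.move_to([*B,.335],q)
arm.command_gripper(.06)
arm.move_linear([*B,.259],.08); arm.pause(.2)
f0=np.array(arm.get_wrist_force()); arm.command_gripper(0); arm.pause(.2)
print(f0,arm.get_wrist_force(),arm.get_torque(),arm.get_finger_gap(),arm.get_grasp_force(),arm.get_position(),arm.get_time_s())
p,d,X,C,ry=wrist(); cv2.imwrite("pics/w2.png",p)
E
```

```text
[0.22 0.43 0.09 1.23 0.   0.11]
[ 0.71043706  0.52088139 -0.75572117] [-0.93164133  4.31937825  2.40509663] [1.13889702 0.26056163 0.15049825] 0.017419409140252713 58.91469955444336 [0.57797936 0.21096857 0.25912749] 6.3167
```

```bash
python3 - <<'E'
from h import *
yaw=np.radians(6.3); ax=np.array([np.cos(yaw),np.sin(yaw),0]); P0=np.array([.578,.2107,.259]); Z=np.array([0,0,1.])
F=lambda:np.mean([arm.get_wrist_force() for _ in range(5)],0)
def go(dx,dz,s):
    arm.move_linear(P0+ax*dx+Z*dz,s); arm.pause(.1); f=F(); print(dx,dz,np.round(f,1),round(f@ax,1),np.round(arm.get_position()-P0,4)); return f
for k in(2,5,8,12): f=go(0,k/1000,.02)
f=go(.005,.012,.02); f=go(.005,.020,.03); f0=f
for k in range(21,36):
    f=go(.005,k/1000,.01)
    if f[2]<f0[2]-2.5 : print("contact",k); break
print(arm.get_torque(),arm.get_time_s(),arm.get_finger_gap())
E
```

```text
0 0.002 [ 2.9  1.3 -5.5] 3.0 [ 0.0001 -0.0002  0.0018]
0 0.005 [ 3.3 -1.3 -4.9] 3.1 [ 0.0001 -0.0002  0.0049]
0 0.008 [ 3.3 -0.3 -5. ] 3.2 [ 0.    -0.     0.008]
0 0.012 [ 3.7  0.5 -5.4] 3.7 [0.    0.    0.012]
0.005 0.012 [ 0.4  0.9 -4.9] 0.5 [0.0048 0.0005 0.0119]
0.005 0.02 [-0.3  0.3 -5.5] -0.2 [0.0049 0.0005 0.02  ]
0.005 0.021 [-0.4 -0.1 -5. ] -0.4 [0.0049 0.0005 0.0209]
0.005 0.022 [ 0.3 -0.7 -5. ] 0.2 [0.005  0.0006 0.022 ]
0.005 0.023 [-0.1  0.6 -5.5] -0.1 [0.005  0.0006 0.023 ]
0.005 0.024 [ 0.2 -0.2 -5.8] 0.1 [0.005  0.0006 0.024 ]
0.005 0.025 [-0.5 -1.  -5.8] -0.6 [0.005  0.0005 0.025 ]
0.005 0.026 [ 0.8  0.8 -5.2] 0.9 [0.0049 0.0005 0.026 ]
0.005 0.027 [ 0.1 -0.3 -6.8] 0.1 [0.005  0.0005 0.027 ]
0.005 0.028 [ 0.5 -0.1 -5.7] 0.5 [0.005  0.0005 0.028 ]
0.005 0.029 [  3.1   0.8 -12.3] 3.2 [0.005  0.0006 0.0286]
contact 29
[ 0.08961339 -0.20514969 -0.00512284] 12.1333 0.017602519733284194
```

Contact with the cap comes at about +28.2 mm, which agrees with what I saw. I drop to +25.7 mm and draw out with a guard on the force.

```bash
python3 - <<'E'
from h import *
yaw=np.radians(6.3); ax=np.array([np.cos(yaw),np.sin(yaw),0]); P0=np.array([.578,.2107,.259]); Z=np.array([0,0,1.])
F=lambda:np.mean([arm.get_wrist_force() for _ in range(5)],0)
def go(dx,dz,s):
    arm.move_linear(P0+ax*dx+Z*dz,s); arm.pause(.1); f=F(); print(dx,dz,np.round(f,1)); return f
f0=go(.005,.0257,.01); ok=True
for k in range(2,-32,-3):
    f=go(k/1000,.0257,.015)
    if np.linalg.norm((f-f0)@np.array([ax,Z]).T)>3.5: print("touch",k); ok=False; break
if ok:
    f=go(-.08,.0257,.06); print(arm.get_time_s())
    p,d,X,C,ry=wrist(); cv2.imwrite("pics/w3.png",p)
print(arm.get_time_s())
E
```

```text
0.005 0.0257 [ 0.6 -0.3 -5.3]
0.002 0.0257 [-0.2 -0.9 -5.3]
-0.001 0.0257 [-0.6 -0.6 -5.2]
-0.004 0.0257 [ 0.3 -0.2 -5.2]
-0.007 0.0257 [-0.3  0.  -5.4]
-0.01 0.0257 [-0.3  0.4 -5.5]
-0.013 0.0257 [-0.6 -0.1 -5.2]
-0.016 0.0257 [ 0.3  0.2 -6.2]
-0.019 0.0257 [ 1.1  0.3 -6.2]
-0.022 0.0257 [-0.4  0.1 -5.5]
-0.025 0.0257 [ 0.6 -0.2 -5.4]
-0.028 0.0257 [ 0.7  0.7 -4.3]
-0.031 0.0257 [ 0.2 -0.4 -6.1]
-0.08 0.0257 [-0.1  0.5 -6.3]
19.1833
19.2333
```

```bash
python3 - <<'E'
from h import *
yaw=np.radians(6.3); q=quat(yaw+np.pi/2,1)
P=np.array(arm.get_position()); arm.move_linear([P[0],P[1],.31],.15)
arm.move_to([.574,-.076,.31],q); arm.pause(.3)
p,d,X,C,ry=wrist(); cv2.imwrite("pics/w4.png",p); np.savez("w4.npz",p=p,d=d,X=X,C=C,ry=ry,P=arm.get_position())
print(arm.get_time_s(),arm.get_position(),arm.get_wrist_force(),arm.get_torque())
E
```

```text
21.0083 [ 0.57401172 -0.07538586  0.31008798] [-4.05396057e-04 -3.22421814e-01 -5.53481204e+00] [-0.03393102  0.0476958   0.01923571]
```

View pics/w4.png

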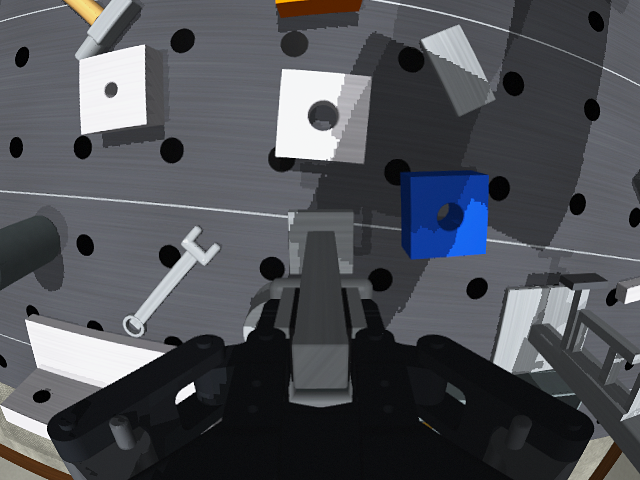

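The hole of the white block is at (323,115), and the hanging post's foot has its back edge at about row 212, columns 288–353. Next I find the hole centre and where the foot sits relative to the TCP.

```bash
python3 - <<'E'
from h import *
D=np.load("w4.npz");p,X,C,ry,P=[D[k] for k in("p","X","C","ry","P")]
x,y,z=np.moveaxis(X,-1,0)
u0,u1,v0,v1=265,380,60,170
top=((abs(z-.045)<.006)&(p.max(-1)>0))[v0:v1,u0:u1].astype(np.uint8)
cs,h=cv2.findContours(top,cv2.RETR_CCOMP,cv2.CHAIN_APPROX_NONE)
def plane(cc,zz): return np.array([onplane(C,ry,a+u0,b+v0,zz)[:2] for a,b in cc[:,0]],np.float32)*1000
for k,cc in enumerate(cs):
    if cv2.contourArea(cc)<100: continue
    r=plane(cc,.045)
    print(h[0][k][3], cv2.minAreaRect(r) if h[0][k][3]<0 else cv2.fitEllipse(r))
f=(abs(z-(P[2]-.169))<.012)&(x<P[0]+.01); f[:200]=0;f[300:]=0; f[:,:270]=0; f[:,370:]=0
Q=X[f]; A=np.c_[Q[:,:2]-P[:2],np.ones(len(Q))]; s=np.linalg.lstsq(A,Q[:,2],rcond=None)[0]; res=Q[:,2]-A@s; g=abs(res)<.003
s=np.linalg.lstsq(A[g],Q[g,2],rcond=None)[0]
yaw=np.radians(6.3);Rz=np.array([[np.cos(yaw),np.sin(yaw)],[-np.sin(yaw),np.cos(yaw)]])
L=(Q[g,:2]-P[:2])@Rz.T*1000
print(len(L),"tilt",s,"z",P[2]-.169,"local x",np.percentile(L[:,0],[.5,2,98]),"y",np.percentile(L[:,1],[.5,2,50,98,99.5]))
bt=X[340:400,290:350].reshape(-1,3);bt=bt[abs(bt[:,2]-(P[2]-.028))<.006];print("bartop",len(bt),bt.mean(0) if len(bt) else '')
E
```

```text
-1 ((484.8251037597656, -83.54324340820312), (80.04534149169922, 80.5078125), 1.7484326362609863)
0 ((484.9774169921875, -83.77884674072266), (27.09071922302246, 27.70547866821289), 80.32866668701172)
2248 tilt [0.00964555 0.00200534 0.14013105] z 0.1410879750832221 local x [-21.77809161 -21.49203858   9.59640804] y [-22.06013749 -21.46324139   0.61196847  20.69463458  21.16373572]
bartop 2718 [ 0.57292049 -0.07616595  0.28091889]
```

```bash
cat > low.py <<'E'
from h import *
F=lambda:np.mean([arm.get_wrist_force() for _ in range(5)],0)
def lower(T,z,zend=.222):
    f0=F()
    while z>zend:
        st=.003 if z>.2285 else .001; z-=st
        arm.move_linear([*T,z],.03); arm.pause(.08); f=F()-f0; print(round(z,4),np.round(f,1),np.round(arm.get_position(),4))
        if f[2]>3 or np.hypot(*f[:2])>6: break
    return z
E
python3 - <<'E'
from low import *
yaw=np.radians(6.3); q=quat(yaw+np.pi/2,1); T=[.4850,-.0836]
arm.move_to([*T,.30],q); arm.move_linear([*T,.255],.08); arm.pause(.3)
print(arm.get_position(),F()); lower(T,.255); print(arm.get_time_s(),arm.get_torque())
E
```

```text
[ 0.48512244 -0.08365894  0.25529804] [ 0.49845495 -0.1482852  -5.65587378]
0.252 [-0.9  0.3  0.5] [ 0.485  -0.0836  0.252 ]
0.249 [-1.2  0.3  0.1] [ 0.485  -0.0836  0.2489]
0.246 [0.2 0.2 0.2] [ 0.485  -0.0836  0.246 ]
0.243 [-0.2 -0.7 -0.3] [ 0.485  -0.0836  0.243 ]
0.24 [ 0.2 -0.3  0.2] [ 0.485  -0.0836  0.24  ]
0.237 [-0.8  1.1  0. ] [ 0.485  -0.0836  0.237 ]
0.234 [-0.1  0.5 -0.2] [ 0.485  -0.0836  0.234 ]
0.231 [ 0.   0.5 -0.2] [ 0.485  -0.0836  0.231 ]
0.228 [-0.2  1.1  0. ] [ 0.485  -0.0836  0.228 ]
0.227 [-0.4 -0.5 -0.2] [ 0.485  -0.0836  0.227 ]
0.226 [-0.3  0.7  0. ] [ 0.485  -0.0836  0.226 ]
0.225 [-1.3  0.6  0. ] [ 0.485  -0.0836  0.225 ]
0.224 [-1.7  1.6 12.1] [ 0.4853 -0.0836  0.2245]
26.8083 [ 0.29388021  0.4013488  -0.01885831]
```

The post is seated at exactly the expected height. I release it, back off upward and check.

```bash
python3 - <<'E'
from h import *
arm.command_gripper(.06); arm.pause(.2); T=[.4850,-.0836]
arm.move_linear([*T,.32],.1); arm.move_to([.40,-.0836,.36],arm.get_eef_rot()); arm.pause(.2)
p,d=arm.grab_frame("scene"); cv2.imwrite("pics/s5.png",cv2.resize(p[130:330,180:480],None,fx=2.5,fy=2.5))
X=pts("scene",d)[150:300,230:350]; 
m=(X[...,2]>.19)&(X[...,2]<.2)&(abs(X[...,0]-.485)<.03)&(abs(X[...,1]+.084)<.03); print("bartop",m.sum(),X[m].mean(0) if m.any() else '')
m=(X[...,2]>.05)&(X[...,2]<.07)&(abs(X[...,0]-.485)<.03)&(abs(X[...,1]+.084)<.03); print("foottop",m.sum(),np.median(X[m],0) if m.any() else '')
print(arm.get_time_s(),arm.get_finger_gap())
E
```

```text
bartop 64 [ 0.48765033 -0.0813059   0.19610869]
foottop 133 [ 0.49421215 -0.08455927  0.05585787]
29.3167 0.059899168891718375
```

View pics/s5.png

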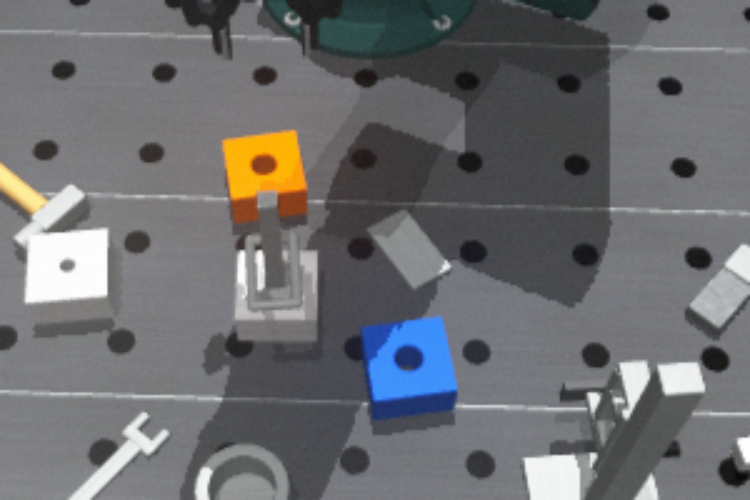

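The post stands upright at about (270,260) in the crop, in the white wide-hole block. Its foot top is at 0.056 m and its bar top at 0.196 m, so it is flush, and the other things on the table have not moved.

```bash
python3 -c "
from workcell import arm
print(arm.job_done())"
```

```text
the job is handed in; nothing more can be done
None
```

The stop post is off the hook and stands upright and flush in the wide-hole riser block, released after about 29 s; the highest contact force I read was about 7 N on the cap, and the job is handed in.

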